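# Switch on the packing-room fans in the stayed control box

### The arm

A 7-joint arm with a two-finger parallel gripper is mounted at the origin on the work surface. World frame = base frame: x ahead of the robot, y to its left, z up, the work surface at z = 0. Lengths are in m, angles in rad, forces in N, time in s.
With the tool pointing down it reaches from about 0.425 to 0.925 m from the base axis. Payload 6.8 kg.
Tool frame: the origin (TCP) lies on the centre line of the jaws, within the pads' length; the fingertips stand 17 mm ahead of it and the grasp point (between the pads) lies 2 mm behind it; z points along the fingers, x is the direction in which the jaws open and shut, and the axes are right-handed (so a half turn about z gives the same grasp; the last joint's range is limited). The gripper opens to 85 mm and grips with 20 to 120 N. Pads are 22 mm wide; open, the fingers measure 114 mm over their backs; the gripper's body (76 mm by 85 mm) begins 54 mm behind the grasp point. The pads swing forward as they close: fully open they stand 13 mm farther back than shut.
Start: joints at [1.179, 0.477, 0.022, 1.555, -0.011, 1.109, -0.083], TCP at [0.189, -0.648, 0.248] pointing down, gripper open.
Joint ranges: [-2.96, 2.96], [-0.34, 2.1], [-1.41, 1.46], [0.24, 2.44], [-1.37, 4.51], [0.17, 1.92], [-2.96, 2.96]. Speed limits (rad/s): [2.39, 2.39, 3.14, 3.14, 3.14, 3.14, 3.14].

### API

Orientations are given as a rotation vector (axis times angle).
In Python, from bench import r gives the robot as it stands.
- The arm moves only by the tool arm_command, never from a script. Its argument "increments" is a list of rows, each a list of 3 entries, a list of its own where there are three numbers: the shift along the world's x, y, z in m, then the turn, a rotation vector about the world's x, y, z in rad, then the opening in per cent of the stroke, from 0 (shut) to 100 (fully open). A call has 1 to 10 rows; each row is the pose to reach, as a shift and turn from the pose commanded when the call began; what a row does not reach only later rows make up. A row lasts 1/10 s, in which the tool goes at most 50 mm and 8.59 degrees, less where a joint would pass 70% of its speed; a pose out of reach is approached as far as the arm can. A call with a gripper value outside its range is refused whole. The fingers move at their own pace and stop on an object; "newtons" is the grip in N (left out, the last holds). Time passes only in rows, so rows that repeat a pose let the fingers close. It gives the time, the measured TCP pose, the force and the opening at its end, in the units of the state.
- r.get_obs(): the state, without advancing time (a new reading comes with each control period).
- r.grab_frame(name): name is "side" or "top" or "wrist"; returns the picture (400x640x3 uint8, blue, green, red); there is no depth.
- r.camera_model(name): a dict with "camera_matrix" (3x3 intrinsics, pixels), "camera_from_world" (4x4, takes a point from world to camera coordinates). Camera axes: x right, y down, z forward; pixel columns grow to the right and rows downward; lengths in m; the calibration is good to about 2 mm. The wrist camera is an equidistant fisheye: a pixel r from the principal point sees the ray r / f radians off the axis. A picture is of the moment at which its call begins: read the wrist's pose just before it. camera_model takes no time and is no camera call; for the wrist camera it gives the pose at the moment of the call.
- r.hand_in(): hands the job in, once; it reports no verdict.
The state is a dict: "clock": time; "joints": joint angles; "qvel": joint speeds; "tau": joint torques, N m; "tcp_pos": TCP position; "orientation": TCP orientation; "contact_force": force on the tool from outside, world axes, zero at the start; "moment": the same for the moment, N m; "grip_width": finger opening in m.
Only numpy, scipy, OpenCV 4.12 (cv2) and the standard library are available. Lean on these libraries where they do the work, as an engineer would, in place of code of your own. Each camera call takes 0.05 s, during which the arm holds its last target. There are 200 camera calls.

### The job

Open the control box on the packing bench and lock its folding stay straight, so that the lid stands up without being held; then, with the lid locked, throw the lever inside fully over to on. Afterwards break the knee of the stay and lower the lid gently until it is fully shut. Leave the other things on the bench alone.

Things in the scene. Friction and masses are not known exactly. Their poses are not given: they have to be found in the camera images.
- box: Grey steel control box fixed to the bench: 210 mm deep (its x), 300 wide (its y), 85 high, walls and floor 6 mm, open on top under the blue lid. Origin: centre of its underside; x points to the hinge side (away from the robot), y to the robot's left, where the folding stay is. Inside, along the hinge side, a row of switchgear up to 57 mm above the bench reaches forward to x = +45 mm.
- lid (a joint): Angle of the lid: 0 shut, 1.31 (75 degrees) at the most, when the stay is straight (1.30 to 1.31 when locked). About 0.4 kg. The stiff hinge (0.28 N m) leaves the lid where it is put above some 1.0 rad even without the stay; lower down it falls shut if let go. Under 6 N at the handle lifts it.
- lid_hinge (a point): Point on the hinge axis, midway along it: x = +105, z = 85 mm in the box frame; the axis runs along the box's y.
- lid_handle (a point): Middle of the steel bar handle on the lid's free edge: round, 12 mm thick, along the box's y, 130 mm between its end arms, its centre 45 mm beyond the lid's edge (free gap 39 mm), 255 mm from the hinge axis and, when shut, 5 mm above it (90 mm above the bench). It swings up and towards the hinge as the lid opens.
- knee_grip (a point): Middle (y = 211 mm in the box frame) of the red bar on the knee of the stay, outside the box's left wall: round, 12 mm thick, along the box's y from 160 to 245 mm. Box frame: lid shut, the knee is folded forward at x -100, z 38 mm; lid nearly fully up, it still bows 10 to 40 mm towards the robot; stay straight, it is at x 33, z 131 mm; locked, about 7 mm further in x.
- knee (a joint): Angle of the stay's knee, which moves with the lid: 0 folded (lid shut), 2.68 straight, 2.83 locked over centre against its stop. With the lid nearly up, push the red bar away from the robot (box +x) to straighten and lock it; pull it back towards the robot (box -x) to break it; a few newtons each way. Links 91 mm each, from the box at x -10, z 50 mm to the lid 130 mm from the hinge.
- switch_base: Black lever housing on the box's inner floor, 70 mm (its x) by 50 by 25 mm high, fixed; origin at the centre of its underside (6 mm above the bench). Its x, which is the direction to push the lever, points roughly along the box's +y (towards the stay side).
- switch (a joint): Angle of the lever: 0 off, leaning to the housing's -x; 1.0 on, leaning fully to its +x. It stays where it is left; about 2 N moves it. It turns about the housing's y axis, 22 mm above the housing's underside.
- switch_tip (a point): Centre of the green ball, 26 mm across, at the lever's end, 45 mm from its pivot (about 67 mm above the bench in either end position).
- dispenser: Bystander: white tape dispenser, 120 x 50 mm, 78 mm high; origin under its centre.
- punnet: Bystander: empty green tray, 150 x 110 mm, 60 mm high; origin under its centre.
- driver: Bystander: screwdriver lying flat.
- jar: Bystander: jar, 66 mm across, 90 mm high; origin under its centre.
- cutter: Bystander: yellow box cutter lying flat, 140 mm long, 18 mm high.

How it is judged:
On the way, in this order (a step that is already met when the one before it is completed fails the run):
1. the lid stands up with its stay locked straight, over centre, and the fingers off the box, lid and stay (value of joint lid above 1.25 rad and value of joint knee above 2.74 rad and contact force between the fingers and box below 0.3 N), for 0.3 s.
2. the lever is thrown fully to on while the lid is locked up (value of joint lid above 1.25 rad and value of joint knee above 2.74 rad and value of joint switch above 0.85 rad), for 0.2 s.
At the end, for the whole second after the job is handed in: The lid is fully shut (within 0.03 rad) and at rest, and the lever under it is still on (0.85 rad or more) (value of joint lid below 0.03 rad and value of joint switch above 0.85 rad and velocity of joint lid between -0.05 and 0.05 rad/s); the robot touches nothing.
It fails at once if the lid is let fall shut or slammed (closing faster than 2 rad/s within the last 0.4 rad) (value of joint lid below 0.4 rad and velocity of joint lid below -2 rad/s).
It fails at once if a bystander on the bench is shifted by more than 25 mm (distance of any of dispenser, punnet, driver, jar, cutter from where it was at the start of the episode above 0.025 m).
It also fails if it takes over 72 s, if anything falls off the work surface, if the arm or the gripper's body presses on something with over 40 N, if the wrist force passes 120 N, or if a joint passes its speed limit or range.

## Working session

There is one attempt and no reset: what is moved stays moved. The work goes in short steps, Python scripts to look and compute and a tool call to move; the robot and the scene stay as the last step left them, time stands still between calls to the robot, and variables do not carry over. Pictures are saved under pics/ and viewed, about 8 in all and at most 12, crops included, and the job is handed in when it is done.

Besides the shell and the picture viewer there is one more tool, called after "Emit:" as name(argument=value, ...) on one line, values as JSON. arm_command: Moves the arm, as the interface text tells. Its arguments: {"type":"object","properties":{"increments":{"type":"array","items":{"type":"array"}},"newtons":{"type":"number"}},"required":["increments"]}

```bash
mkdir -p pics; ls; python3 - <<'E'
from bench import r
import cv2,numpy as np
o=r.get_obs();print({k:np.round(v,3) for k,v in o.items()})
for n in ("top","side"):
    cv2.imwrite(f"pics/{n}0.png",r.grab_frame(n));m=r.camera_model(n);print(n,np.round(m["camera_matrix"],1).tolist(),np.round(m["camera_from_world"],3).tolist())
E
```

```text
pics
{'clock': np.float64(0.0), 'joints': array([ 1.179,  0.478,  0.022,  1.556, -0.011,  1.109, -0.083]), 'qvel': array([ 0.   , -0.001, -0.001, -0.001,  0.001,  0.001, -0.001]), 'tau': array([-0.0000e+00, -5.9645e+01,  1.6080e+00, -2.8119e+01,  1.2000e-02,
        9.0000e-03, -0.0000e+00]), 'tcp_pos': array([ 0.189, -0.647,  0.247]), 'orientation': array([-2.513e+00,  1.884e+00,  2.000e-03]), 'contact_force': array([-0.061,  0.507,  0.365]), 'moment': array([ 0.032, -0.029,  0.072]), 'grip_width': np.float64(0.085)}
top [[376.1, 0.0, 322.6], [0.0, 376.1, 201.0], [0.0, 0.0, 1.0]] [[-0.01, -1.0, 0.007, -0.009], [-0.984, 0.009, -0.181, 0.559], [0.181, -0.009, -0.984, 0.821], [0.0, 0.0, 0.0, 1.0]]
side [[512.1, 0.0, 316.6], [0.0, 512.1, 191.2], [0.0, 0.0, 1.0]] [[-0.967, -0.254, 0.013, 0.547], [-0.18, 0.649, -0.739, 0.162], [0.179, -0.717, -0.673, 1.091], [0.0, 0.0, 0.0, 1.0]]
```

View pics/top0.png

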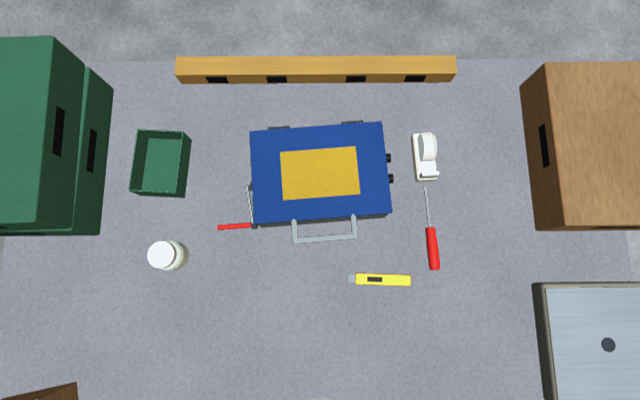

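View pics/side0.png

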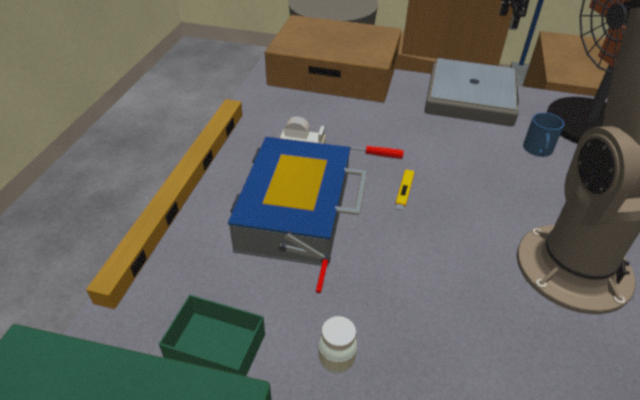

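The top view shows the lid with corners about (250,131), (381,122), (391,213), (253,223), the handle bar from (296,240) to (356,236) and the red bar from (218,227) to (252,225). In the side view the handle bar runs from (363,172) to (359,211) and the red bar from (320,290) to (326,262).

```bash
cat > h.py <<'E'
from bench import r
import numpy as np,cv2
from scipy.optimize import least_squares
from scipy.spatial.transform import Rotation as R
def proj(n,P):
    m=r.camera_model(n);T=np.array(m["camera_from_world"]);K=np.array(m["camera_matrix"])
    c=np.atleast_2d(P)@T[:3,:3].T+T[:3,3]
    if n=="wrist":
        t=np.arctan2(np.hypot(c[:,0],c[:,1]),c[:,2]);h=np.hypot(c[:,0],c[:,1])+1e-12
        u=c[:,:2]/h[:,None]*t[:,None]*[K[0,0],K[1,1]]+K[:2,2];return u
    u=c@K.T;return u[:,:2]/u[:,2:]
def tri(a,b,na="top",nb="side",x0=(.6,0,.05)):
    s=least_squares(lambda p:np.r_[proj(na,p)[0]-a,proj(nb,p)[0]-b],x0);return s.x,np.sqrt(s.cost/2)
def B(p,pose):
    x,y,a=pose;p=np.atleast_2d(p);return np.c_[x+np.cos(a)*p[:,0]-np.sin(a)*p[:,1],y+np.sin(a)*p[:,0]+np.cos(a)*p[:,1],p[:,2]]
E
python3 - <<'E'
from h import *
for nm,a,b in [("hL",(296,240),(359,211)),("hR",(356,236),(363,172)),("rOut",(218,227),(320,290)),("rIn",(252,225),(326,262)),("lidFL",(253,223),(331,232)),("lidFR",(391,213),(350,147)),("lidBL",(250,131),(234,222)),("lidBR",(381,122),(262,139))]:
    p,e=tri(np.array(a),np.array(b));print(nm,p.round(3),e.round(1))
bp=np.array([[-.15,.065,.09],[-.15,-.065,.09],[-.1,.245,.038],[-.1,.16,.038]])
t=np.array([[296,240],[356,236],[218,227],[252,225]]);s=np.array([[359,211],[363,172],[320,290],[326,262]])
f=least_squares(lambda q:np.r_[(proj("top",B(bp,q))-t).ravel(),(proj("side",B(bp,q))-s).ravel()],[.7,0,0])
print(f.x.round(4),f.fun.reshape(-1,2).round(1).tolist())
E
```

```text
hL [0.464 0.045 0.089] 0.7
hR [ 0.476 -0.086  0.087] 0.7
rOut [0.501 0.229 0.039] 0.4
rIn [0.507 0.152 0.032] 0.1
lidFL [0.502 0.136 0.107] 0.0
lidFR [ 0.525 -0.164  0.092] 0.4
lidBL [0.708 0.149 0.095] 1.9
lidBR [ 0.744 -0.152  0.079] 1.0
[ 0.6199 -0.0046  0.0841] [[-1.1, 0.7], [-1.6, -0.9], [-0.8, 1.2], [1.9, -0.2], [-1.3, 0.2], [1.1, 0.1], [-0.4, 1.3], [0.5, -4.0]]
```

Emit:
arm_command(increments=[[[0.28,0.627,0.02],[0,0,1.37],45],[[0.28,0.627,0.02],[0,0,1.37],45],[[0.28,0.627,0.02],[0,0,1.37],45],[[0.28,0.627,0.02],[0,0,1.37],45],[[0.28,0.627,0.02],[0,0,1.37],45],[[0.28,0.627,0.02],[0,0,1.37],45],[[0.28,0.627,0.02],[0,0,1.37],45],[[0.28,0.627,0.02],[0,0,1.37],45],[[0.28,0.627,0.02],[0,0,1.37],45],[[0.28,0.627,0.02],[0,0,1.37],45]])

```text
clock: 1.1
tcp_pos: [0.3929, -0.1898, 0.2629]
orientation: [3.138, 0.137, -0.0]
contact_force: [0.4, -1.0, 0.2]
grip_width: 0.0385
```

Emit:
arm_command(increments=[[[0.06,0.13,-0.01],[0,0,0],45],[[0.06,0.13,-0.01],[0,0,0],45],[[0.06,0.13,-0.01],[0,0,0],45],[[0.06,0.13,-0.01],[0,0,0],45],[[0.06,0.13,-0.01],[0,0,0],45],[[0.06,0.13,-0.01],[0,0,0],45]])

```text
clock: 1.7
tcp_pos: [0.4522, -0.0629, 0.2525]
orientation: [3.139, 0.128, -0.002]
contact_force: [-0.3, -0.4, 0.2]
grip_width: 0.0384
```

```bash
python3 - <<'E'
from h import *
o=r.get_obs();print(o["joints"].round(3),o["tcp_pos"].round(4))
q=[.6199,-.0046,.0841]
pts=B([[-.15,.065,.09],[-.15,-.065,.09],[-.1,.245,.038],[-.1,.16,.038]],q)
im=r.grab_frame("wrist");print(proj("wrist",pts).round(0).tolist())
cv2.imwrite("pics/w1.png",im)
E
```

```text
[ 0.564  0.159 -0.613  2.017  0.11   0.998 -0.021] [ 0.4522 -0.0629  0.2525]
[[339.0, 69.0], [339.0, 205.0], [377.0, -63.0], [380.0, -3.0]]
```

View pics/w1.png

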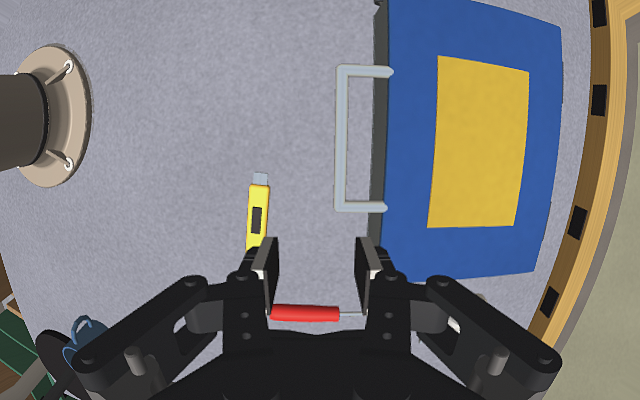

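The wrist view shows the handle bar from (342,70) to (339,207), within 3 px of the prediction; the box yaw is nearer 0.07.

Emit:
arm_command(increments=[[[0.019,0.045,-0.03],[0,0,-0.01],45],[[0.019,0.045,-0.08],[0,0,-0.01],45],[[0.019,0.045,-0.12],[0,0,-0.01],45],[[0.019,0.045,-0.15],[0,0,-0.01],45],[[0.019,0.045,-0.163],[0,0,-0.01],45],[[0.019,0.045,-0.163],[0,0,-0.01],45],[[0.019,0.045,-0.163],[0,0,-0.01],0],[[0.019,0.045,-0.163],[0,0,-0.01],0],[[0.019,0.045,-0.163],[0,0,-0.01],0],[[0.019,0.045,-0.163],[0,0,-0.01],0]], newtons=25)

```text
clock: 2.75
tcp_pos: [0.4712, -0.0173, 0.0913]
orientation: [3.138, 0.113, -0.001]
contact_force: [-4.8, -0.8, 6.1]
grip_width: 0.0112
```

Emit:
arm_command(increments=[[[0.001,0,0.019],[0,0,0],0],[[0.004,0,0.038],[0,0,0],0],[[0.0075,0.001,0.057],[0,0,0],0],[[0.013,0.001,0.075],[0,0,0],0],[[0.0195,0.001,0.093],[0,0,0],0],[[0.0275,0.002,0.1105],[0,0,0],0],[[0.037,0.003,0.127],[0,0,0],0],[[0.047,0.003,0.143],[0,0,0],0],[[0.059,0.004,0.158],[0,0,0],0],[[0.072,0.005,0.1725],[0,0,0],0]])

```text
clock: 3.75
tcp_pos: [0.539, -0.0123, 0.2636]
orientation: [3.137, 0.114, -0.016]
contact_force: [-17.3, -1.8, 10.5]
grip_width: 0.011
```

Emit:
arm_command(increments=[[[0.004,0,0.008],[0,0,0],0],[[0.011,0.001,0.015],[0,0,0],0],[[0.018,0.001,0.022],[0,0,0],0],[[0.026,0.002,0.028],[0,0,0],0],[[0.036,0.002,0.035],[0,0,0],0],[[0.047,0.003,0.042],[0,0,0],0],[[0.058,0.004,0.048],[0,0,0],0],[[0.069,0.005,0.054],[0,0,0],0],[[0.081,0.006,0.06],[0,0,0],0],[[0.081,0.006,0.06],[0,0,0],0]])

```text
clock: 4.75
tcp_pos: [0.6264, -0.0059, 0.3255]
orientation: [3.139, 0.113, 0.006]
contact_force: [-3.8, -1.5, 9.2]
grip_width: 0.0108
```

```bash
python3 - <<'E'
from h import *
o=r.get_obs();print(o["contact_force"].round(1),o["tcp_pos"].round(4))
cv2.imwrite("pics/s2.png",r.grab_frame("side"))
E
```

```text
[-3.8 -1.5  9.2] [ 0.6264 -0.0059  0.3255]
```

View pics/s2.png

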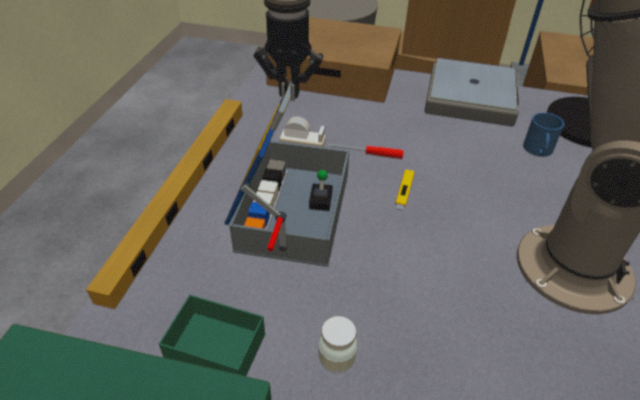

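Side view: the lid is nearly up, held at about (285,95). The knee's red bar is at (276,233), still bowed. The green ball is at (322,175), and the black housing at (320,197).

Emit:
arm_command(increments=[[[0.008,0.001,0.003],[0,0,0],0],[[0.016,0.001,0.006],[0,0,0],0],[[0.026,0.002,0.009],[0,0,0],0],[[0.026,0.002,0.009],[0,0,0],0]])

```text
clock: 5.2
tcp_pos: [0.6524, -0.004, 0.3342]
orientation: [3.139, 0.113, 0.007]
contact_force: [-1.4, -0.8, 7.0]
grip_width: 0.0109
```

Emit:
arm_command(increments=[[[0,0,0],[0,0,0],45],[[0,0,0],[0,0,0],45],[[0,0,0],[0,0,0],45],[[0,0,0.04],[0,0,0],45],[[0,0,0.08],[0,0,0],45],[[-0.05,0.04,0.08],[0,0,0],20],[[-0.1,0.08,0.08],[0,0,0],0],[[-0.12,0.12,0.08],[0,0,0],0],[[-0.12,0.16,0.06],[0,0,0],0],[[-0.12,0.2,0.04],[0,0,0],0]])

```text
clock: 6.2
tcp_pos: [0.5301, 0.1925, 0.3756]
orientation: [3.139, 0.114, 0.007]
contact_force: [1.1, 0.3, -0.5]
grip_width: 0.0001
```

```bash
python3 - <<'E'
from h import *
o=r.get_obs();print(o["joints"].round(3),o["contact_force"].round(1),o["tcp_pos"].round(4))
a=r.grab_frame("top");b=r.grab_frame("side")
ims=[cv2.resize(a[80:280,180:480],None,fx=2,fy=2,interpolation=2),cv2.resize(b[80:280,180:480],None,fx=2,fy=2,interpolation=2)]
cv2.imwrite("pics/k3.png",np.vstack(ims)[:,:600][:800] if 0 else cv2.resize(np.hstack(ims),(800,267),interpolation=cv2.INTER_AREA) if 0 else np.vstack([cv2.resize(a[90:290,190:440],(750,600))[:0],cv2.resize(a[110:250,200:460],(520,280)),cv2.resize(b[120:280,210:470],(520,320))]))
E
```

```text
[ 0.134  0.273 -0.732  1.621  0.19   1.316 -0.554] [ 1.1  0.3 -0.5] [0.5301 0.1925 0.3756]Traceback (most recent call last):
  File "<stdin>", line 5, in <module>
    return _nx.concatenate(arrs, 0, dtype=dtype, casting=casting)
           ~~~~~~~~~~~~~~~^^^^^^^^^^^^^^^^^^^^^^^^^^^^^^^^^^^^^^^
ValueError: all the input array dimensions except for the concatenation axis must match exactly, but along dimension 1, the array at index 0 has size 750 and the array at index 1 has size 520
```

```bash
cat >> h.py <<'E'
def look(name,tw=(200,110),sw=(210,120),s=2):
    "top crop above side crop, 260x140 each at scale s"
    c=[cv2.resize(r.grab_frame(n)[y:y+140,x:x+260],None,fx=s,fy=s,interpolation=cv2.INTER_CUBIC) for n,(x,y) in (("top",tw),("side",sw))]
    cv2.imwrite(f"pics/{name}.png",np.vstack(c))
E
python3 -c "
from h import *
look('k3')"
```

```text
(no output)
```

View pics/k3.png

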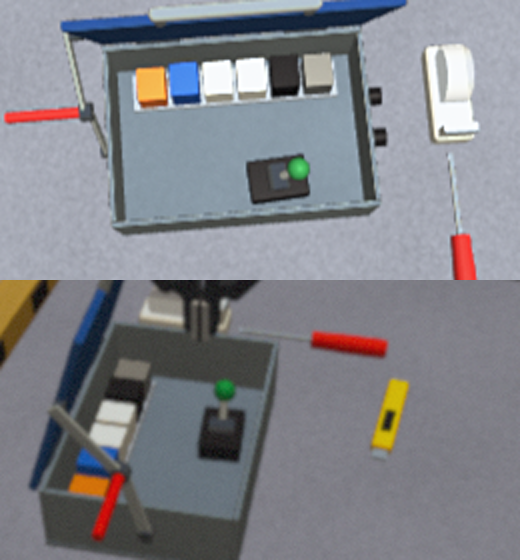

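Crop positions in full-image pixels:
- Red bar: top (203,169) to (241,166.5), side (259,246.5) to (271,217.5).
- Green ball: top (349.5,194.5), side (322.5,175).
- The lid stands unaided.

```bash
python3 - <<'E'
from h import *
q=np.array([.6199,-.0046,.075])
for nm,a,b in [("rOut",(203,169),(259,246.5)),("rIn",(241,166.5),(271,217.5)),("ball",(349.5,194.5),(322.5,175)),("house",(339,199),(320,190))]:
    p,e=tri(np.array(a),np.array(b));d=p[:2]-q[:2];c,s=np.cos(q[2]),np.sin(q[2]);print(nm,p.round(3),e.round(1),"box:",np.round([c*d[0]+s*d[1],-s*d[0]+c*d[1],p[2]],3))
print(B([[.033,.211,.131],[.04,.211,.131]],q).round(4))
E
```

```text
rOut [0.614 0.238 0.141] 0.1 box: [0.012 0.242 0.141]
rIn [0.618 0.159 0.139] 0.2 box: [0.01  0.163 0.139]
ball [ 0.572 -0.075  0.065] 0.1 box: [-0.053 -0.067  0.065]
house [ 0.569 -0.052  0.037] 0.8 box: [-0.054 -0.044  0.037]
[[0.637  0.2083 0.131 ]
 [0.644  0.2088 0.131 ]]
```

Emit:
arm_command(increments=[[[0.02,0.026,-0.02],[0,0,0],0],[[0.02,0.026,-0.06],[0,0,0],0],[[0.02,0.026,-0.11],[0,0,0],0],[[0.02,0.026,-0.16],[0,0,0],0],[[0.02,0.026,-0.2],[0,0,0],0],[[0.02,0.026,-0.23],[0,0,0],0],[[0.02,0.026,-0.249],[0,0,0],0],[[0.02,0.026,-0.249],[0,0,0],0],[[0.02,0.026,-0.249],[0,0,0],0]])

```text
clock: 7.3
tcp_pos: [0.5521, 0.2157, 0.1257]
orientation: [3.139, 0.112, 0.001]
contact_force: [-0.5, -0.3, 1.3]
grip_width: -0.0001
```

Emit:
arm_command(increments=[[[0.02,0.006,0],[0,0,0],0],[[0.036,0.007,0],[0,0,0],0],[[0.043,0.007,0],[0,0,0],0],[[0.05,0.008,0],[0,0,0],0],[[0.056,0.008,0],[0,0,0],0],[[0.062,0.008,0],[0,0,0],0],[[0.066,0.009,0],[0,0,0],0],[[0.07,0.009,0],[0,0,0],0],[[0.073,0.009,0],[0,0,0],0],[[0.073,0.009,0],[0,0,0],0]])

```text
clock: 8.3
tcp_pos: [0.6228, 0.2259, 0.1249]
orientation: [3.139, 0.116, -0.004]
contact_force: [-4.8, -0.1, 2.1]
grip_width: 0.0003
```

Emit:
arm_command(increments=[[[0.003,0,0],[0,0,0],0],[[0.006,0,0],[0,0,0],0],[[0.006,0,0],[0,0,0],0]])

```text
clock: 8.6
tcp_pos: [0.6237, 0.226, 0.1246]
orientation: [3.136, 0.118, -0.019]
contact_force: [-21.7, -4.7, 13.3]
grip_width: 0.0
```

Emit:
arm_command(increments=[[[-0.015,0,0],[0,0,0],0],[[-0.04,0,0],[0,0,0],0],[[-0.065,0,0],[0,0,0],0],[[-0.09,0,0.03],[0,0,0],0],[[-0.12,0,0.07],[0,0,0],0],[[-0.13,-0.02,0.1],[0,0,0],0],[[-0.13,-0.02,0.1],[0,0,0],0]])

```text
clock: 9.3
tcp_pos: [0.5013, 0.2053, 0.2294]
orientation: [-3.139, -0.114, -0.012]
contact_force: [0.6, -0.3, 0.2]
grip_width: 0.0001
```

```bash
python3 -c "
from h import *
look('k4');o=r.get_obs();print(o['tcp_pos'].round(4),o['contact_force'].round(1))
q=[.6199,-.0046,.075]
P=B([[.04,.16,.131],[.04,.245,.131],[.033,.245,.131]],q)
print((2*(proj('top',P)-[200,110])).round(0).tolist(),(2*(proj('side',P)-[210,120])+[0,280]).round(0).tolist())"
```

```text
[0.501  0.2054 0.2259] [-0.6  0.  -0.1]
[[85.0, 89.0], [6.0, 95.0], [6.0, 101.0]] [[93.0, 474.0], [69.0, 538.0], [76.0, 539.0]]
```

View pics/k4.png

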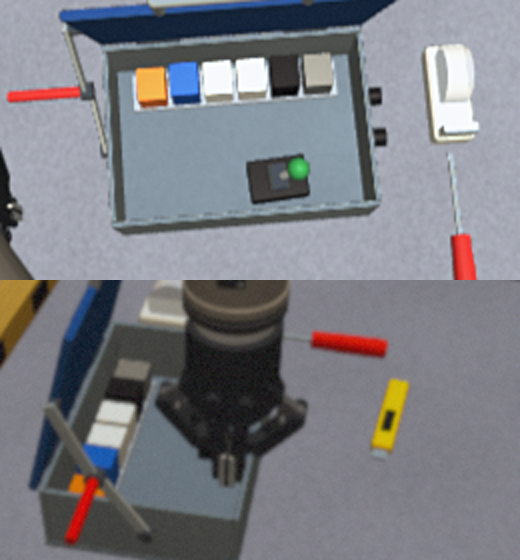

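The top view has the bar at (8,97) to (80,92) and the side view has its end at (70,538). Both match the predicted locked position, not the merely straight one. Next is the lever.

Emit:
arm_command(increments=[[[0.02,-0.05,0],[0,0,0],0],[[0.04,-0.1,0],[0,0,0],0],[[0.06,-0.15,0],[0,0,0],0],[[0.073,-0.2,0],[0,0,0],0],[[0.073,-0.25,0],[0,0,0],0],[[0.073,-0.3,0],[0,0,0],0],[[0.073,-0.328,0],[0,0,0],0],[[0.073,-0.328,0],[0,0,0],0],[[0.073,-0.328,0],[0,0,0],0],[[0.073,-0.328,0],[0,0,0],0]])

```text
clock: 10.4
tcp_pos: [0.5732, -0.1206, 0.2241]
orientation: [-3.138, -0.118, 0.001]
contact_force: [-0.1, 0.2, -0.5]
grip_width: 0.0002
```

Emit:
arm_command(increments=[[[0.001,-0.002,-0.05],[0,0,0],0],[[0.001,-0.002,-0.1],[0,0,0],0],[[0.001,-0.002,-0.14],[0,0,0],0],[[0.001,-0.002,-0.164],[0,0,0],0],[[0.001,-0.002,-0.164],[0,0,0],0],[[0.001,-0.002,-0.164],[0,0,0],0]])

```text
clock: 11.0
tcp_pos: [0.5746, -0.1226, 0.0614]
orientation: [-3.138, -0.118, -0.0]
contact_force: [0.2, -0.8, 0.9]
grip_width: 0.0002
```

Emit:
arm_command(increments=[[[-0.001,0.012,0],[0,0,0],0],[[-0.002,0.022,0],[0,0,0],0],[[-0.004,0.032,0],[0,0,0],0],[[-0.005,0.042,0],[0,0,0],0],[[-0.006,0.05,0],[0,0,0],0],[[-0.007,0.058,0],[0,0,0],0],[[-0.008,0.064,0],[0,0,0],0],[[-0.008,0.068,0],[0,0,0],0],[[-0.008,0.068,0],[0,0,0],0]])

```text
clock: 11.9
tcp_pos: [0.5657, -0.0576, 0.0607]
orientation: [3.138, 0.113, -0.002]
contact_force: [0.7, -5.1, 0.7]
grip_width: -0.0001
```

Emit:
arm_command(increments=[[[0,0.003,0],[0,0,0],0],[[0,0.006,0],[0,0,0],0],[[0,0.006,0],[0,0,0],0]])

```text
clock: 12.2
tcp_pos: [0.5656, -0.0569, 0.0606]
orientation: [3.132, 0.107, -0.003]
contact_force: [1.3, -15.8, 1.9]
grip_width: 0.0001
```

Emit:
arm_command(increments=[[[0,-0.012,0],[0,0,0],0],[[0,-0.022,0.02],[0,0,0],0],[[0,-0.022,0.07],[0,0,0],0],[[0,-0.022,0.12],[0,0,0],0],[[0,-0.022,0.17],[0,0,0],0],[[-0.01,0.03,0.19],[0,0,0],0],[[-0.02,0.08,0.19],[0,0,0],0],[[-0.02,0.13,0.19],[0,0,0],0],[[-0.02,0.18,0.19],[0,0,0],0],[[-0.02,0.23,0.19],[0,0,0],0]])

```text
clock: 13.2
tcp_pos: [0.545, 0.1749, 0.2508]
orientation: [-3.139, -0.115, 0.001]
contact_force: [2.0, -0.3, 0.1]
grip_width: 0.0003
```

```bash
python3 -c "
from h import *
look('k5');o=r.get_obs();print(o['tcp_pos'].round(4),o['contact_force'].round(1))"
```

```text
[0.5433 0.1826 0.2515] [-0.3  0.4  0.4]
```

View pics/k5.png

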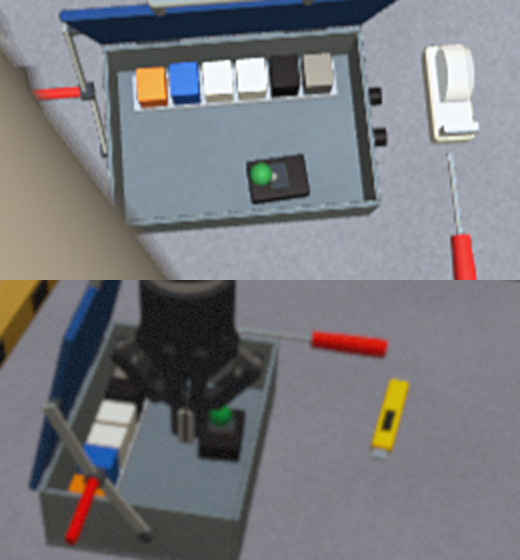

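The top view shows the ball at (262,174), thrown over to the stay side. The stay is still locked. Now I go behind the red bar.

Emit:
arm_command(increments=[[[0,0.044,0],[0,0,0],0],[[0.01,0.044,0],[0,0,0],0],[[0.05,0.044,0],[0,0,0],0],[[0.1,0.044,0],[0,0,0],0],[[0.147,0.044,0],[0,0,0],0],[[0.147,0.044,0],[0,0,0],0],[[0.147,0.044,-0.04],[0,0,0],0],[[0.147,0.044,-0.085],[0,0,0],0],[[0.147,0.044,-0.126],[0,0,0],0],[[0.147,0.044,-0.126],[0,0,0],0]])

```text
clock: 14.3
tcp_pos: [0.6884, 0.2146, 0.1178]
orientation: [3.136, 0.117, -0.019]
contact_force: [-1.1, -0.0, 0.1]
grip_width: -0.0003
```

Emit:
arm_command(increments=[[[-0.01,0.008,0.005],[0,0,0],0],[[-0.018,0.008,0.005],[0,0,0],0],[[-0.024,0.008,0.005],[0,0,0],0],[[-0.03,0.008,0.005],[0,0,0],0],[[-0.036,0.008,0.005],[0,0,0],0],[[-0.042,0.008,0.005],[0,0,0],0],[[-0.048,0.008,0.005],[0,0,0],0],[[-0.054,0.008,0.005],[0,0,0],0],[[-0.056,0.008,0.005],[0,0,0],0]])

```text
clock: 15.2
tcp_pos: [0.6362, 0.2245, 0.1298]
orientation: [3.139, 0.115, -0.001]
contact_force: [1.3, -0.6, 1.7]
grip_width: -0.0003
```

Emit:
arm_command(increments=[[[-0.005,0,0],[0,0,0],0],[[-0.008,0,0],[0,0,0],0],[[0.01,0,0],[0,0,0],0],[[0.03,0,0],[0,0,0],0],[[0.03,0,0.05],[0,0,0],0],[[0.02,0,0.1],[0,0,0],0],[[-0.02,0,0.15],[0,0,0],0],[[-0.06,0,0.2],[0,0,0],20],[[-0.1,0,0.25],[0,0,0],45],[[-0.1,0,0.27],[0,0,0],45]])

```text
clock: 16.2
tcp_pos: [0.5383, 0.2247, 0.3914]
orientation: [3.138, 0.117, -0.005]
contact_force: [0.9, -0.7, 0.6]
grip_width: 0.0381
```

```bash
python3 -c "
from h import *
look('k6',sw=(210,30));o=r.get_obs();print(o['tcp_pos'].round(4),o['contact_force'].round(1))
for t in (1.1,1.15,1.2,1.25,1.3):
    c,s=np.cos(t),np.sin(t);P=B([[.105-.255*c+.005*s,y,.085+.255*s+.005*c] for y in(.065,-.065)],[.6199,-.0046,.075])
    print(t,P.mean(0).round(4),(2*(proj('top',P)-[200,110])).round(0).tolist(),(2*(proj('side',P)-[210,30])+[0,280]).round(0).tolist())"
```

```text
[0.5396 0.2278 0.398 ] [-0.2  1.   0.2]
1.1 [ 0.6137 -0.0051  0.3145] [[158.0, 66.0], [314.0, 54.0]] [[156.0, 449.0], [184.0, 378.0]]
1.15 [ 0.6253 -0.0042  0.3198] [[156.0, 50.0], [313.0, 38.0]] [[144.0, 443.0], [173.0, 373.0]]
1.2 [ 0.6371 -0.0033  0.3245] [[155.0, 35.0], [313.0, 22.0]] [[131.0, 437.0], [162.0, 367.0]]
1.25 [ 0.6492 -0.0024  0.3286] [[153.0, 19.0], [312.0, 7.0]] [[118.0, 432.0], [150.0, 362.0]]
1.3 [ 0.6614 -0.0015  0.332 ] [[152.0, 3.0], [310.0, -9.0]] [[105.0, 427.0], [138.0, 358.0]]
```

View pics/k6.png

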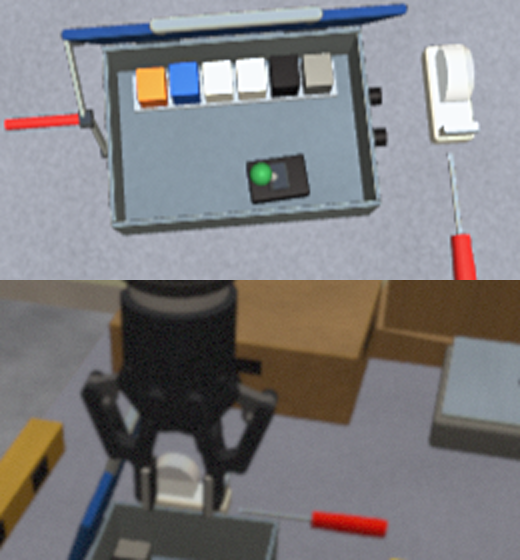

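The knee is broken. The handle bar shows in the top view from (155,26) to (318,15), so the lid is at about 1.22 rad and the handle at (0.643, -0.003, 0.326).

Emit:
arm_command(increments=[[[0.02,-0.05,0],[0,0,0],45],[[0.04,-0.1,0],[0,0,0],45],[[0.06,-0.15,0],[0,0,0],45],[[0.08,-0.2,0],[0,0,0],45],[[0.103,-0.231,0],[0,0,0],45],[[0.103,-0.231,0],[0,0,0],45],[[0.103,-0.231,0],[0,0,0],45],[[0.103,-0.231,0],[0,0,0],45]])

```text
clock: 17.1
tcp_pos: [0.6438, -0.0047, 0.3906]
orientation: [-3.138, -0.118, 0.002]
contact_force: [-0.8, 0.8, 0.5]
grip_width: 0.0386
```

Emit:
arm_command(increments=[[[0,0,-0.03],[0,0,0],45],[[0,0,-0.055],[0,0,0],45],[[0,0,-0.062],[0,0,0],45],[[0,0,-0.062],[0,0,0],45],[[0,0,-0.062],[0,0,0],0],[[0,0,-0.062],[0,0,0],0],[[0,0,-0.062],[0,0,0],0],[[0,0,-0.062],[0,0,0],0]], newtons=25)

```text
clock: 17.9
tcp_pos: [0.645, -0.0057, 0.3309]
orientation: [-3.139, -0.115, -0.004]
contact_force: [-1.7, 1.4, 5.8]
grip_width: 0.0109
```

Emit:
arm_command(increments=[[[-0.012,-0.001,-0.004],[0,0,0],0],[[-0.024,-0.002,-0.009],[0,0,0],0],[[-0.036,-0.003,-0.0145],[0,0,0],0],[[-0.047,-0.003,-0.0205],[0,0,0],0],[[-0.058,-0.004,-0.027],[0,0,0],0],[[-0.069,-0.005,-0.034],[0,0,0],0],[[-0.079,-0.006,-0.042],[0,0,0],0],[[-0.089,-0.006,-0.05],[0,0,0],0],[[-0.0985,-0.007,-0.0585],[0,0,0],0],[[-0.1075,-0.008,-0.0675],[0,0,0],0]])

```text
clock: 18.9
tcp_pos: [0.5376, -0.0137, 0.2621]
orientation: [-3.139, -0.115, -0.005]
contact_force: [4.0, 3.2, -2.0]
grip_width: 0.0111
```

Emit:
arm_command(increments=[[[-0.006,0,-0.008],[0,0,0],0],[[-0.013,-0.001,-0.0155],[0,0,0],0],[[-0.0195,-0.001,-0.0235],[0,0,0],0],[[-0.025,-0.002,-0.032],[0,0,0],0],[[-0.0305,-0.002,-0.0405],[0,0,0],0],[[-0.0355,-0.003,-0.0495],[0,0,0],0],[[-0.04,-0.003,-0.0585],[0,0,0],0],[[-0.0445,-0.003,-0.0675],[0,0,0],0],[[-0.0485,-0.004,-0.077],[0,0,0],0],[[-0.052,-0.004,-0.0865],[0,0,0],0]])

```text
clock: 19.9
tcp_pos: [0.4849, -0.0176, 0.1745]
orientation: [-3.138, -0.116, -0.001]
contact_force: [2.5, 6.0, -1.1]
grip_width: 0.0109
```

Emit:
arm_command(increments=[[[-0.0035,0,-0.01],[0,0,0],0],[[-0.006,0,-0.0195],[0,0,0],0],[[-0.0085,0,-0.0295],[0,0,0],0],[[-0.0105,0,-0.0395],[0,0,0],0],[[-0.012,0,-0.0495],[0,0,0],0],[[-0.0135,0,-0.0595],[0,0,0],0],[[-0.0145,0,-0.067],[0,0,0],0],[[-0.015,0,-0.0745],[0,0,0],0],[[-0.015,0,-0.08],[0,0,0],0],[[-0.015,0,-0.082],[0,0,0],0]])

```text
clock: 20.9
tcp_pos: [0.4713, -0.0189, 0.0951]
orientation: [3.137, 0.114, 0.002]
contact_force: [-12.1, 0.8, 43.6]
grip_width: 0.0108
```

Emit:
arm_command(increments=[[[0,0,0.003],[0,0,0],0],[[0,0,0.005],[0,0,0],0],[[0,0,0.005],[0,0,0],0]])

```text
clock: 21.2
tcp_pos: [0.4712, -0.0189, 0.0983]
orientation: [3.139, 0.114, 0.004]
contact_force: [5.0, 3.0, -0.3]
grip_width: 0.011
```

Emit:
arm_command(increments=[[[0,0,0],[0,0,0],45],[[0,0,0],[0,0,0],45],[[0,0,0],[0,0,0],45],[[0,0,0.03],[0,0,0],45],[[0,0,0.07],[0,0,0],45],[[-0.02,-0.05,0.12],[0,0,0],45],[[-0.02,-0.1,0.15],[0,0,0],45],[[-0.02,-0.15,0.15],[0,0,0],45],[[-0.02,-0.2,0.15],[0,0,0],45],[[-0.02,-0.2,0.15],[0,0,0],45]])

```text
clock: 22.2
tcp_pos: [0.4485, -0.2234, 0.2485]
orientation: [3.138, 0.106, -0.001]
contact_force: [0.6, -0.2, -0.6]
grip_width: 0.0385
```

```bash
python3 -c "
from h import *
look('k7');o=r.get_obs();print(o['tcp_pos'].round(4),o['contact_force'].round(1))
q=[.6199,-.0046,.075]
for n in('top','side'):
  for z in (.09,.1):
    P=B([[-.15,.065,z],[-.15,-.065,z]],q);print(n,z,((proj(n,P)-([200,110] if n=='top' else [210,120]))*2+[0,0 if n=='top' else 280]).round(0).tolist())
  a=cv2.imread(f'pics/{n}0.png');b=r.grab_frame(n);d=cv2.absdiff(a,b).max(2);x,y=(285,215) if n=='top' else (330,160);print(n,'diff at handle',(d[y:y+35,x:x+80]>50).sum(), 'red bar',(d[215:235,210:258]>50).sum() if n=='top' else (d[255:295,310:335]>50).sum())"
```

```text
[ 0.4485 -0.2234  0.2479] [-0.6  0.8  0.1]
top 0.09 [[189.0, 261.0], [308.0, 251.0]]
top 0.1 [[188.0, 260.0], [308.0, 250.0]]
top diff at handle 0 red bar 0
side 0.09 [[295.0, 463.0], [308.0, 385.0]]
side 0.1 [[295.0, 456.0], [309.0, 378.0]]
side diff at handle 0 red bar 0
```

View pics/k7.png

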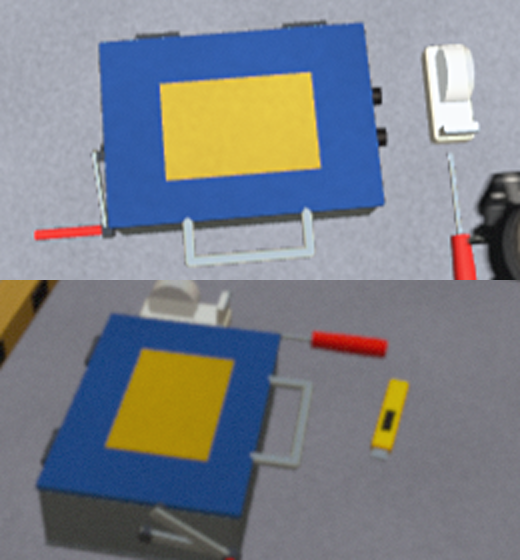

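Lid, handle and red bar are back where they were in the first pictures, with no differing pixels at the handle or bar in either view. The arm is clear, so I am handing in.

```bash
python3 -c "
from h import *
print(r.hand_in());o=r.get_obs();print(o['clock'],o['contact_force'].round(1))"
```

```text
the job is handed in; nothing more can be done
None
the job is handed in; nothing more can be done
```

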